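# Close the twin-screw sole press squarely

### The job

The upturned trainer in the sole press has a freshly glued sole: wind both red knobs of the press clockwise to their stops, so that the yellow pressure bar lies flat on the sole. Turn the two knobs alternately, a part of the way each time, so that one end of the bar never gets more than 25 mm below the other, and let go at the end. Leave the black knob of the blue steam unit as it is.

Things in the scene. Friction and masses are not known exactly. Their poses are not given: they have to be found in the camera images.
- left_knob (a joint): Winding of the press's left red knob (its +y end; +y is the robot's left when the press is unturned), rad: 0 = bar end fully up, 2.4 = at its stop, bar end on the sole. Grows clockwise seen from above; each rad lowers that bar end by 15 mm. Stays where it is left; needs about 0.1 N m to turn. Both knobs start near 0.
- right_knob (a joint): The same for the right red knob, at the press's -y end.
- left_knob_grip (a point): Point on the vertical axis of the left red knob, at the height to grip: 7 mm below the top of its upright bar grip (42 mm long, 14 mm thick, about 30 mm high), 23 mm above the disc (44 mm wide) that the grip stands on. The point turns with the knob: x runs along the bar grip, y across it (the fingers close along y), z up.
- right_knob_grip (a point): The same point and axes for the right red knob. The knobs stand 180 mm apart on the grey top beam of the press, tops 266 mm above the table, nothing higher near them.
- bar_middle (a point): Centre of the press's yellow pressure bar (100 x 226 x 22 mm, black pad beneath), hung across the shoe under the top beam on two screws 180 mm apart. y runs along the bar to the left knob's end, z up when level. 148 mm above the table with the pad on the sole, up to 184 mm raised; it tilts as one knob gets ahead (1 rad = 15 mm = 4.8 degrees).
- steam_knob_mark (a point): White-marked end of the black knob on the blue steam unit (200 x 150 x 110 mm) that stands to one side of the press: a bystander that looks like the press knobs and must not be turned.

How it is judged (in metres and radians):
At the end, for the whole second after the job is handed in: Both red knobs are within 0.25 rad of their stops at 2.4 rad, the pressure bar is level within 2 degrees and within 5 mm of its lowest height of 148 mm, and the knobs are released (value of joint each of left_knob, right_knob above 2.15 rad and angle between bar_middle's own z axis and vertical below 0.035 rad and height (world z) of bar_middle below 0.153 m); the robot touches nothing.
It fails at once if one end of the pressure bar gets more than about 25 mm below the other (bar tilted over 8 degrees) (angle between bar_middle's own z axis and vertical above 0.14 rad).
It fails at once if the steam unit's black knob is turned (its mark moves over 10 mm) (distance of steam_knob_mark from where it was at the start of the episode above 0.01 m).
It also fails if it takes over 67 s, if anything falls off the work surface, if the arm or the gripper's body presses on something with over 40 N, if the wrist force passes 120 N, or if a joint passes its speed limit or range.

### The arm

A 6-joint arm with a two-finger parallel gripper is mounted at the origin on the work surface. World frame = base frame: x ahead of the robot, y to its left, z up, the work surface at z = 0. Lengths are in mm, angles in degrees, forces in N, time in s.
With the tool pointing down it reaches from about 325 to 900 mm from the base axis. Payload 6.1 kg.
Tool frame: the origin (TCP) lies midway between the tips of the shut fingers; the grasp point (between the pads) lies 19 mm behind it; z points along the fingers, y is the direction in which the jaws open and shut (so a half turn about z gives the same grasp; the last joint's range is limited). The gripper opens to 85 mm and grips with 20 to 120 N. Pads are 22 mm wide; open, the fingers measure 114 mm over their backs; the gripper's body (76 mm by 85 mm) begins 54 mm behind the grasp point. The pads swing forward as they close: fully open they stand 13 mm farther back than shut.
Start: joints at [-70.651, 12.628, 87.462, -0, 79.91, -7.225], TCP at [279.586, -558.97, 231.3] pointing down, gripper open.
Joint ranges: [-170.65, 170.65], [-52.31, 119.04], [5.05, 147.46], [-71.25, 251.25], [11.57, 151.72], [-153.62, 153.62]. Speed limits (degrees/s): [147.25, 147.25, 172.46, 180, 180, 180].

### API

Orientations are given as a 3x3 rotation matrix whose columns are the frame's x, y, z axes.
In Python, from bench import readout, imaging, env gives the robot as it stands.
- The arm moves only by the tool servo_tool, never from a script. Its argument "plan" is text: rows parted by semicolons, each of 5 numbers parted by spaces: the opening, from 0 (shut) to 1 (fully open), then the shift along the tool's x, y, z in mm, then the turn about the tool's z in rad. A call has exactly 10 rows; each row shifts and turns the pose as measured when the row begins, along the tool's axes as they then stand; what a row does not reach is not made up. A row lasts 1/12 s, in which the tool goes at most 41.7 mm and 7.16 degrees, less where a joint would pass 70% of its speed; a pose out of reach is approached as far as the arm can. A call is refused whole if a number of a shift passes 41.7 or a number of a turn 0.125, either way. A call with a gripper value outside its range is refused whole. The fingers move at their own pace and stop on an object; the grip force is fixed at half the most. Time passes only in rows, so rows that do not move let the fingers close, or fill a call up. It gives the time, the measured TCP pose, the force and the opening at its end, in the units of the state.
- readout.get_state(): the state, without advancing time (a new reading comes with each control period).
- imaging.snapshot(name): name is "side" or "top" or "wrist"; returns the picture (384x512x3 uint8, red, green, blue); there is no depth.
- imaging.get_calibration(name): a dict with "K" (3x3 intrinsics, pixels), "view" (4x4, takes a point from world to camera coordinates). Camera axes: x right, y down, z forward; pixel columns grow to the right and rows downward; lengths in mm; the calibration is good to about 2 mm. The wrist camera is an equidistant fisheye: a pixel r from the principal point sees the ray r / f radians off the axis. A picture is of the moment at which its call begins: read the wrist's pose just before it. get_calibration takes no time and is no camera call; for the wrist camera it gives the pose at the moment of the call.
- env.finish_job(): hands the job in, once; it reports no verdict.
The state is a dict: "time": time; "qpos": joint angles; "dq": joint speeds; "joint_torque": joint torques, N m; "ee_pos": TCP position; "orientation": TCP orientation; "ft_force": force on the tool from outside, world axes, zero at the start; "torque": the same for the moment, N m; "finger_gap": opening from 0.0 (shut) to 1.0 (fully open).
Only numpy, scipy, OpenCV 4.12 (cv2) and the standard library are available. Lean on these libraries where they do the work, as an engineer would, in place of code of your own. Each camera call takes 0.05 s, during which the arm holds its last target.

## Working session

There is one attempt and no reset: what is moved stays moved. The work goes in short steps, Python scripts to look and compute and a tool call to move; the robot and the scene stay as the last step left them, time stands still between calls to the robot, and variables do not carry over. Pictures are saved under pics/ and viewed, and the job is handed in when it is done.

Besides the shell and the picture viewer there is one more tool, called after ">>>" in YAML: its name, and indented under it one key for each argument. servo_tool: Moves the arm, as the interface text tells. Its arguments: {"type":"object","properties":{"plan":{"type":"string"}},"required":["plan"]}

```bash
ls; mkdir -p pics; python3 - <<'E'
from bench import readout, imaging, env
import cv2
s=readout.get_state(); print(s)
for n in ["side","top","wrist"]:
    im=imaging.snapshot(n); cv2.imwrite(f"pics/a_{n}.png",im[:,:,::-1])
    c=imaging.get_calibration(n); print(n,c)
E
```

```text
pics
{'time': 0.0, 'qpos': array([-7.06498313e+01,  1.26744280e+01,  8.75279090e+01,  8.70910381e-04,
        7.99115709e+01, -7.22481775e+00]), 'dq': array([-0.03428857, -0.08030385,  0.02154911,  0.02171383,  0.03847581,
       -0.03051007]), 'joint_torque': array([-7.01648296e-04, -4.96916270e+01, -3.89386940e+01, -4.08240621e-04,
        1.12744421e-02, -2.59074017e-05]), 'ee_pos': array([ 279.39852747, -558.36985338,  230.18825485]), 'orientation': array([[ 8.94350912e-01,  4.47365656e-01, -6.44607461e-04],
       [ 4.47366042e-01, -8.94348974e-01,  1.88072172e-03],
       [ 2.64866283e-04, -1.97040067e-03, -9.99998024e-01]]), 'ft_force': array([ 0.26888994, -0.59976128, -0.28963526]), 'torque': array([ 1.78276634e-02,  5.33523343e-05, -9.49833461e-03]), 'finger_gap': 1.0003888544236246}
side {'K': array([[377.20022863,   0.        , 257.9612563 ],
       [  0.        , 377.20022863, 197.68274896],
       [  0.        ,   0.        ,   1.        ]]), 'view': array([[-9.83297307e-01, -1.81678775e-01,  1.09192343e-02,
         5.22146159e+02],
       [-1.09805936e-01,  5.44316561e
[... 551 characters left out ...]
36792e+02],
       [ 1.54810658e-01, -1.06086243e-02, -9.87887199e-01,
         1.10287445e+03],
       [ 0.00000000e+00,  0.00000000e+00,  0.00000000e+00,
         1.00000000e+00]])}
wrist {'K': array([[297.31863964,   0.        , 249.05880737],
       [  0.        , 297.31863964, 185.23748691],
       [  0.        ,   0.        ,   1.        ]]), 'view': array([[ 4.47387615e-01, -8.94338582e-01, -1.68020864e-03,
        -6.24484948e+02],
       [-8.51769732e-01, -4.26664021e-01,  3.04049563e-01,
        -3.90462175e+01],
       [-2.72640139e-01, -1.34596858e-01, -9.52654733e-01,
         3.80696593e+02],
       [ 0.00000000e+00,  0.00000000e+00,  0.00000000e+00,
         1.00000000e+00]])}
```

View pics/a_side.png

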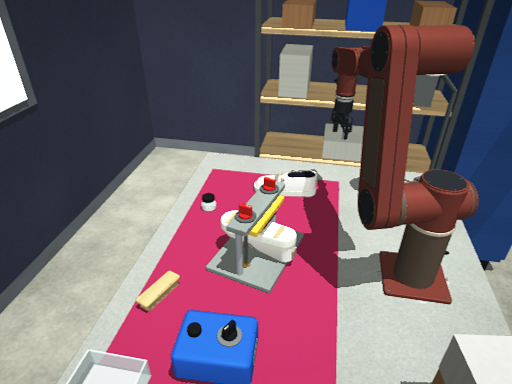

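View pics/a_top.png

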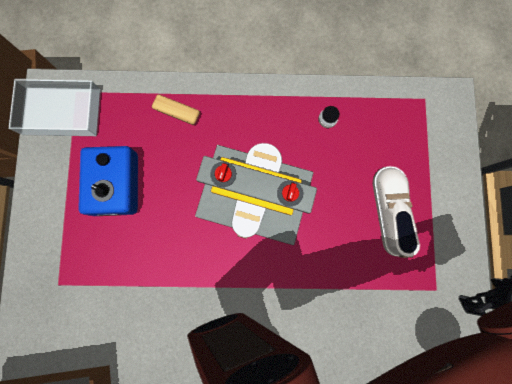

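View pics/a_wrist.png

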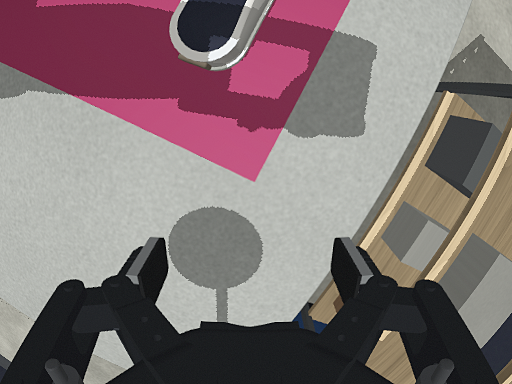

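Side view: red knobs at about (269,185) and (245,212). Top view: left knob about (224,174), right about (291,192); steam unit's black knob about (103,189). Now I measure them.

```bash
cat > h.py <<'E'
import numpy as np, cv2
from bench import readout, imaging
def ray(n,uv,c=None):
    c=c or imaging.get_calibration(n); K=c["K"];V=c["view"]
    if n=="wrist":
        d=np.array([(uv[0]-K[0,2])/K[0,0],(uv[1]-K[1,2])/K[1,1]]);r=np.linalg.norm(d)+1e-9
        d=np.array([*(d/r*np.sin(r)),np.cos(r)])
    else: d=np.linalg.inv(K)@[uv[0],uv[1],1]
    R=V[:3,:3]; return -R.T@V[:3,3], R.T@d
def atz(n,uv,z,c=None):
    o,d=ray(n,uv,c); return o+d*(z-o[2])/d[2]
def redmask(im):
    h=cv2.cvtColor(im,cv2.COLOR_RGB2HSV)
    return (((h[...,0]<8)|(h[...,0]>176))&(h[...,1]>170)&(h[...,2]>110)).astype(np.uint8)
E
python3 - <<'E'
from h import *
for n in ["top","side"]:
    im=cv2.imread(f"pics/a_{n}.png")[:,:,::-1].copy()
    m=redmask(im); k,l,st,ce=cv2.connectedComponentsWithStats(m)
    for i in range(1,k):
        if st[i,4]>15: print(n,st[i],ce[i],atz(n,ce[i],250 if n=="side" else 266).round(1))
t=cv2.imread("pics/a_top.png")[140:250,180:330]; s=cv2.imread("pics/a_side.png")[160:290,190:330]
cv2.imwrite("pics/b.png",cv2.resize(t,None,fx=5,fy=5,interpolation=cv2.INTER_CUBIC))
cv2.imwrite("pics/c.png",cv2.resize(s,None,fx=4,fy=4,interpolation=cv2.INTER_CUBIC))
E
```

```text
top [215 163  17  19 196] [222.90306122 172.48469388] [557.9  68.5 266. ]
top [282 183  17  18 214] [290.28504673 191.85514019] [512.2 -99.1 266. ]
side [263 178  12  13 129] [268.65116279 184.08527132] [513.3 -90.3 250. ]
side [238 203  14  16 173] [244.54913295 211.20231214] [560.7  80.7 250. ]
```

View pics/b.png

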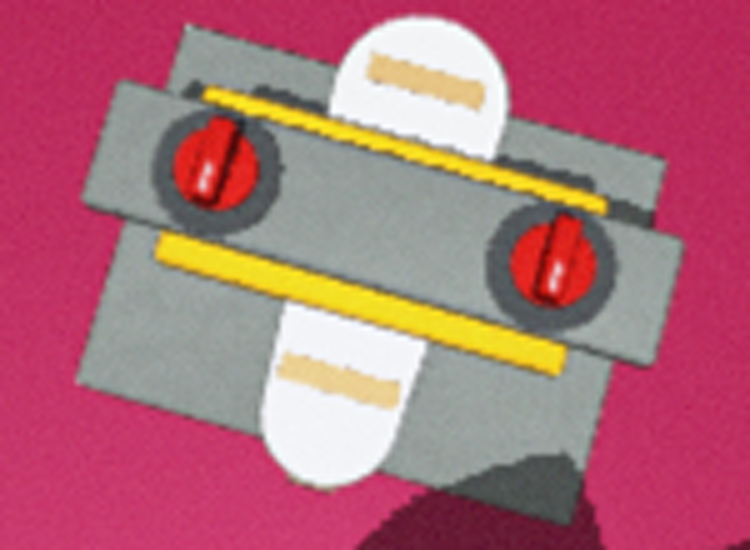

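View pics/c.png

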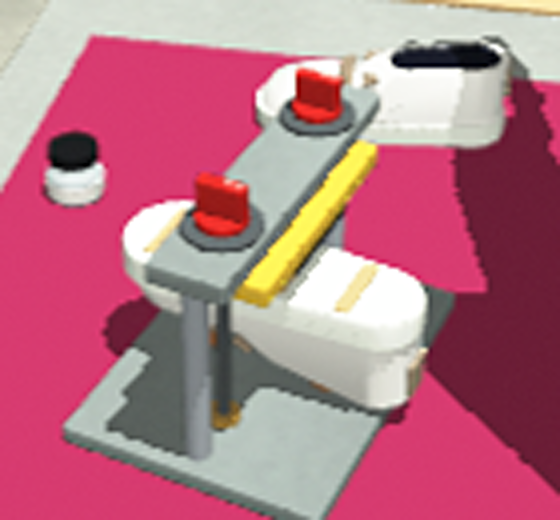

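Zoomed: both bar grips stand upright on red discs and run roughly across the beam; ring centres are at about (223.2,174.2) and (290.4,193.2) in the top view. I'll triangulate these and work out the approach.

```bash
cat >> h.py <<'E'
def tri(r1,r2):
    (o1,d1),(o2,d2)=r1,r2
    t=np.linalg.lstsq(np.c_[d1,-d2],o2-o1,rcond=None)[0]
    a=o1+t[0]*d1;b=o2+t[1]*d2; return (a+b)/2,np.linalg.norm(a-b)
def plan(p,q_ang,n,s=None):
    """rows (n) from the current pose to TCP p, tool-x world angle q_ang (deg); tool assumed down"""
    s=s or readout.get_state(); R=s["orientation"]; a0=np.arctan2(R[1,0],R[0,0])
    D=(np.radians(q_ang)-a0+np.pi)%(2*np.pi)-np.pi; d=(np.array(p)-s["ee_pos"])/n
    print("from",s["ee_pos"].round(1),np.degrees(a0).round(1),"turn(tool z)",-D)
    for i in range(n):
        a=a0+D*i/n; x=np.array([np.cos(a),np.sin(a)]); y=np.array([np.sin(a),-np.cos(a)])
        print("%.1f %.1f %.1f %.4f"%(d[:2]@x,d[:2]@y,-d[2],-D/n),end="; ")
    print()
E
python3 - <<'E'
from h import *
for a,b in [((222.9,172.5),(244.55,211.2)),((290.3,191.9),(268.65,184.1))]:
    print(tri(ray("top",a),ray("side",b)))
L=atz("top",(223.2,174.2),234);R=atz("top",(290.4,193.2),234)
print(L,R,np.linalg.norm(L-R),np.degrees(np.arctan2((L-R)[0],(L-R)[1])))
plan([555,70,330],165,20)
E
```

```text
(array([562.669441  ,  70.08414129, 242.13267519]), np.float64(0.6911390314777168))
(array([ 515.10642664, -101.86364574,  242.72848   ]), np.float64(0.2063603927403369))
[559.40007643  69.69789892 234.        ] [ 513.04338625 -103.14255965  234.        ] 178.94906214707828 15.01367864079166
from [ 279.4 -558.5  230.5] 26.6 turn(tool z) -2.416036236159986
26.4 -21.9 -5.0 -0.1208; 28.8 -18.6 -5.0 -0.1208; 30.9 -15.0 -5.0 -0.1208; 32.4 -11.2 -5.0 -0.1208; 33.6 -7.2 -5.0 -0.1208; 34.2 -3.1 -5.0 -0.1208; 34.3 1.1 -5.0 -0.1208; 33.9 5.2 -5.0 -0.1208; 33.0 9.2 -5.0 -0.1208; 31.7 13.2 -5.0 -0.1208; 29.9 16.9 -5.0 -0.1208; 27.6 20.4 -5.0 -0.1208; 25.0 23.5 -5.0 -0.1208; 22.0 26.4 -5.0 -0.1208; 18.6 28.8 -5.0 -0.1208; 15.0 30.9 -5.0 -0.1208; 11.2 32.4 -5.0 -0.1208; 7.2 33.6 -5.0 -0.1208; 3.1 34.2 -5.0 -0.1208; -1.0 34.3 -5.0 -0.1208;
```

>>> servo_tool:
  plan: "1 26.4 -21.9 -10 -0.12; 1 28.8 -18.6 -10 -0.12; 1 30.9 -15.0 -10 -0.12; 1 32.4 -11.2 -10 -0.12; 1 33.6 -7.2 -10 -0.12; 1 34.2 -3.1 -10 -0.12; 1 34.3 1.1 -10 -0.12; 1 33.9 5.2 -10 -0.12; 1 33.0 9.2 -10 -0.12; 1 31.7 13.2 -10 -0.12"

```text
time: 0.98
ee_pos: [412.0, -232.5, 327.0]
orientation: [[-0.131, 0.991, -0.008], [0.991, 0.131, 0.013], [0.014, -0.006, -1.0]]
ft_force: [1.9, -0.6, -0.1]
finger_gap: 1.001
```

```bash
python3 - <<'E'
from h import *
plan([555,70,330],165,12)
E
```

```text
from [ 412.  -232.5  327. ] 97.5 turn(tool z) -1.177517333840111
23.4 15.1 -0.3 -0.0981; 21.8 17.3 -0.3 -0.0981; 20.0 19.4 -0.3 -0.0981; 18.0 21.3 -0.3 -0.0981; 15.9 22.9 -0.3 -0.0981; 13.5 24.4 -0.3 -0.0981; 11.1 25.6 -0.3 -0.0981; 8.5 26.5 -0.3 -0.0981; 5.9 27.2 -0.3 -0.0981; 3.2 27.7 -0.3 -0.0981; 0.5 27.9 -0.3 -0.0981; -2.3 27.8 -0.3 -0.0981;
```

>>> servo_tool:
  plan: "1 28 18.1 0 -0.117; 1 26 21 0 -0.117; 1 23.5 24 0 -0.117; 1 20.5 26.3 0 -0.117; 1 17.5 28.5 0 -0.117; 1 14 30.5 0 -0.117; 1 10.5 31.8 0 -0.117; 1 7 32.6 0 -0.117; 1 3 33.2 0 -0.117; 1 -1 33.4 0 -0.117"

```text
time: 1.82
ee_pos: [544.2, 93.0, 332.3]
orientation: [[-0.978, 0.207, -0.003], [0.207, 0.978, 0.009], [0.005, 0.008, -1.0]]
ft_force: [0.4, -0.7, -0.6]
finger_gap: 1.0
```

```bash
python3 - <<'E'
from h import *
plan([559,70,330],165,1)
c=imaging.get_calibration("wrist");s=readout.get_state()
im=imaging.snapshot("wrist"); cv2.imwrite("pics/d.png",im[:,:,::-1])
np.savez("d.npz",K=c["K"],view=c["view"])
E
```

```text
from [544.2  93.  332.3] 168.1 turn(tool z) 0.05354227856364835
-19.3 -19.5 2.3 0.0535;
```

View pics/d.png

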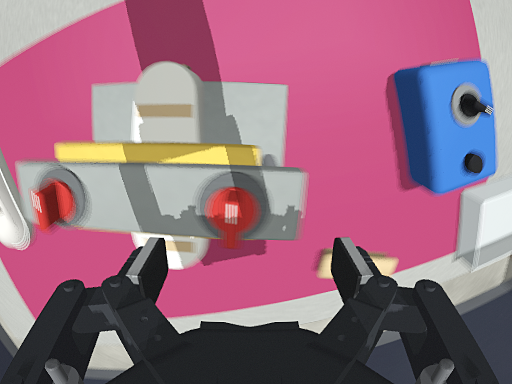

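Wrist view (slightly blurred): left knob at about (232,210), right knob at about (57,200), steam knob at (468,103) well away. Next I centre over the left knob and look again.

>>> servo_tool:
  plan: "1 -6.5 -6.5 0 0.018; 1 -6.5 -6.5 0 0.018; 1 -6.5 -6.5 2 0.018; 1 0 0 0 0; 1 0 0 0 0; 1 0 0 0 0; 0.7 0 0 0 0; 0.7 0 0 0 0; 0.7 0 0 0 0; 0.7 0 0 0 0"

```text
time: 2.7
ee_pos: [560.6, 70.8, 327.7]
orientation: [[-0.966, 0.258, -0.005], [0.258, 0.966, 0.013], [0.008, 0.011, -1.0]]
ft_force: [0.4, 0.6, -0.2]
finger_gap: 0.701
```

```bash
python3 - <<'E'
from h import *
plan([559,70,330],165,1)
c=imaging.get_calibration("wrist");s=readout.get_state()
im=imaging.snapshot("wrist"); 
m=redmask(im); k,l,st,ce=cv2.connectedComponentsWithStats(m)
for i in range(1,k):
    if st[i,4]>40: print(st[i],ce[i],atz("wrist",ce[i],245,c).round(1))
import pickle; pickle.dump(c,open("e.pkl","wb")); cv2.imwrite("pics/e0.png",im[:,:,::-1])
cv2.imwrite("pics/e.png",cv2.resize(im[140:300,10:290,::-1],None,fx=2.8,fy=2.8,interpolation=cv2.INTER_CUBIC))
E
```

```text
from [560.6  70.8 327.7] 165.1 turn(tool z) 0.0011199099552512415
1.3 -1.2 -2.3 0.0011; 
[ 224  164   51   64 2086] [248.80920422 192.56855225] [561.3  71.6 245. ]
[  36  167   45   55 1046] [ 57.90057361 191.40057361] [514.9 -99.4 245. ]
```

View pics/e.png

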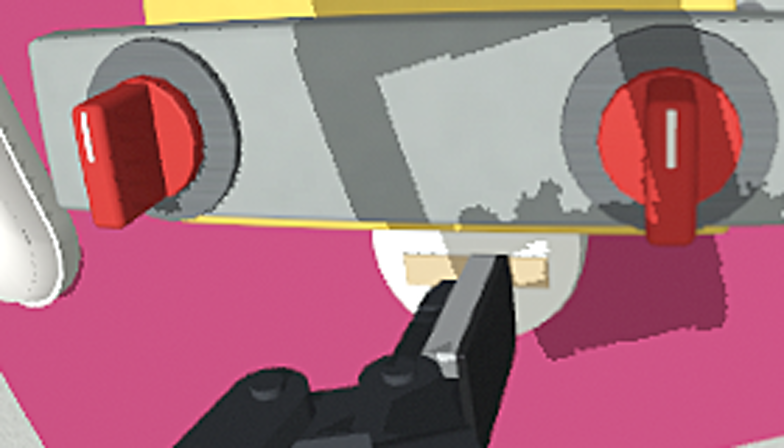

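Left grip's top face runs from about (670,82) to (671,235) in the zoom, nearly along image vertical; right grip's from about (78,115) to (105,225).

```bash
python3 - <<'E'
from h import *
import pickle; c=pickle.load(open("e.pkl","rb")); V=c["view"]; print("cam",-V[:3,:3].T@V[:3,3])
for nm,a,z in [("stripe top",(671.5,110),266),("stripe bot",(671,166),266),("far",(670,84),266),("near",(671,235),266),("Lring L",(561,135),232),("Lring R",(777,130),232),("Lring top",(670,25),232),("disc",(599,140),236),("disc",(741,140),236)]:
    print(nm,atz("wrist",(a[0]/2.8+10,a[1]/2.8+140),z,c).round(1))
im=cv2.imread("pics/e0.png"); cv2.imwrite("pics/f.png",cv2.resize(im[155:240,205:295],None,fx=6.5,fy=6.5,interpolation=cv2.INTER_CUBIC))
E
```

```text
cam [487.62344242  89.15225273 471.41867052]
stripe top [544.9  76.6 266. ]
stripe bot [559.6  72.5 266. ]
far [538.2  78.  266. ]
near [578.8  67.4 266. ]
Lring L [553.2  40.1 232. ]
Lring R [568.8 103.8 232. ]
Lring top [529.4  80.7 232. ]
disc [556.6  51.5 236. ]
disc [567.6  92.3 236. ]
```

View pics/f.png

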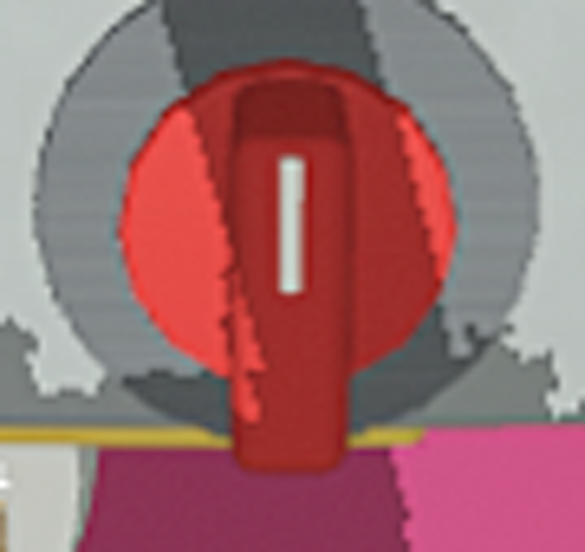

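```bash
python3 - <<'E'
from h import *
import pickle; c=pickle.load(open("e.pkl","rb"))
a=atz("wrist",(205+292/6.5,155+138/6.5),266,c);b=atz("wrist",(205+291/6.5,155+468/6.5),266,c)
print(a,b,np.linalg.norm(a-b),(a+b)/2,np.degrees(np.arctan2((a-b)[1],(a-b)[0])))
im=cv2.imread("pics/e0.png"); cv2.imwrite("pics/g.png",cv2.resize(im[150:230,20:110],None,fx=6.5,fy=6.5,interpolation=cv2.INTER_CUBIC))
E
```

```text
[542.71997958  77.21054148 266.        ] [581.32376596  66.82832114 266.        ] 39.97552778953491 [562.02187277  72.01943131 266.        ] 164.94688348377574
```

View pics/g.png

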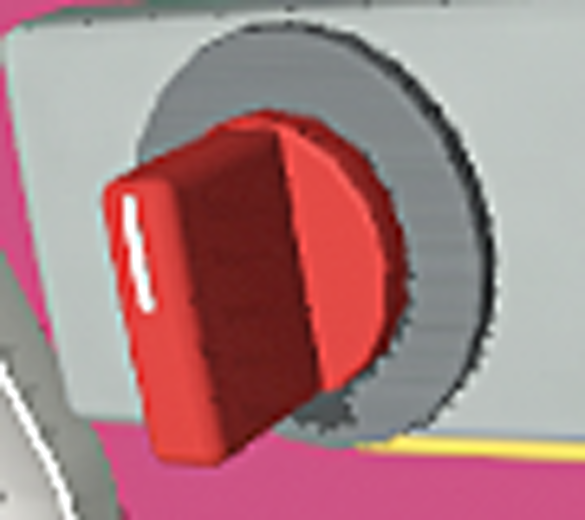

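>>> servo_tool:
  plan: "0.6 -1.2 1 12 0; 0.6 0 0 12 0; 0.6 0 0 12 0; 0.6 0 0 12 0; 0.6 0 0 12 0; 0.6 0 0 12 0; 0.6 0 0 9 0; 0.6 0 0 4 0; 0.6 0 0 0 0; 0.6 0 0 0 0"

```text
time: 3.58
ee_pos: [559.2, 73.7, 229.8]
orientation: [[-0.967, 0.256, -0.011], [0.256, 0.967, 0.013], [0.014, 0.01, -1.0]]
ft_force: [0.4, -0.1, -0.4]
finger_gap: 0.599
```

```bash
python3 - <<'E'
from h import *
plan([562,71.5,241],165,1)
E
```

```text
from [559.2  73.7 229.8] 165.2 turn(tool z) 0.002637055933343291
-3.3 -1.4 -11.2 0.0026;
```

>>> servo_tool:
  plan: "0.6 -1.5 -0.7 -6 0; 0.6 -1.5 -0.7 -5 0; 0.6 0 0 -1 0; 0.6 0 0 -1 0; 0.4 0 0 -1 0; 0.4 0 0 -1 0; 0.4 0 0 -1 0; 0.4 0 0 -1 0; 0.4 0 0 -1 0; 0.4 0 0 -1 0"

```text
time: 4.42
ee_pos: [564.6, 70.9, 255.3]
orientation: [[-0.967, 0.256, -0.004], [0.256, 0.966, 0.013], [0.007, 0.011, -1.0]]
ft_force: [-0.4, 0.8, -0.3]
finger_gap: 0.398
```

```bash
python3 - <<'E'
from h import *
plan([562,71.5,241],165,1)
im=imaging.snapshot("wrist"); cv2.imwrite("pics/i.png",im[:,:,::-1])
E
```

```text
from [564.6  70.9 255.3] 165.1 turn(tool z) 0.0024628623098137403
2.7 -0.1 14.3 0.0025;
```

View pics/i.png

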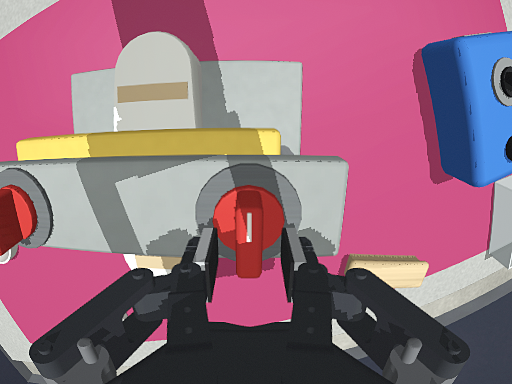

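The fingers straddle the left grip, centred (grip at column 249, pads at about 210 and 290). The arm overshoots commands by about 30%, so I scale the last step down.

>>> servo_tool:
  plan: "0.4 1 0 4 0; 0.4 1 0 4 0; 0.4 0 0 3 0; 0.4 0 0 0 0; 0.4 0 0 0 0; 0 0 0 0 0; 0 0 0 0 0; 0 0 0 0 0; 0 0 0 0 0; 0 0 0 0 0"

```text
time: 5.3
ee_pos: [561.7, 71.4, 242.2]
orientation: [[-0.966, 0.257, -0.006], [0.257, 0.966, 0.012], [0.009, 0.01, -1.0]]
ft_force: [0.8, -0.2, -0.3]
finger_gap: 0.154
```

```bash
python3 - <<'E'
from h import *
plan([562,71.5,241],165,1); print(readout.get_state()["torque"],readout.get_state()["qpos"])
im=imaging.snapshot("wrist"); cv2.imwrite("pics/j.png",im[:,:,::-1])
E
```

```text
from [561.7  71.4 242.2] 165.1 turn(tool z) 0.001968413721030071
-0.3 0.1 1.2 0.0020; 
[-0.14161412  0.0670026  -0.11490114] [ -1.14403856   4.40277599  95.45407592   0.70119149  80.50327435
 -76.37205824]
```

View pics/j.png

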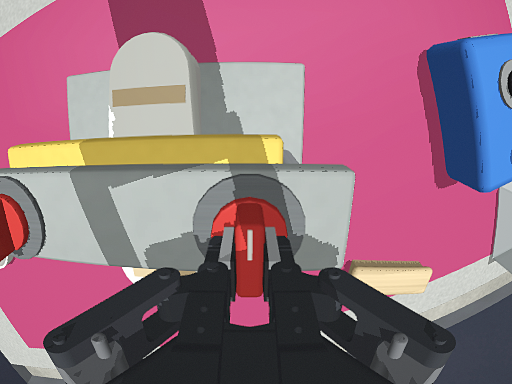

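Gripped: grip sits between the pads at column 250, gap 0.154 ≈ 13 mm. Wind left by about 1 rad.

>>> servo_tool:
  plan: "0 0 0 0 0.06; 0 0 0 0 0.12; 0 0 0 0 0.12; 0 0 0 0 0.12; 0 0 0 0 0.12; 0 0 0 0 0.12; 0 0 0 0 0.12; 0 0 0 0 0.1; 0 0 0 0 0.05; 0 0 0 0 0"

```text
time: 6.18
ee_pos: [561.8, 71.5, 242.2]
orientation: [[-0.334, 0.943, -0.005], [0.943, 0.334, 0.012], [0.013, -0.001, -1.0]]
ft_force: [-1.1, 0.1, 0.1]
finger_gap: 0.151
```

```bash
python3 - <<'E'
from h import *
plan([562,71.5,241],165,1); s=readout.get_state();print(s["torque"],s["ft_force"],s["finger_gap"])
for n in ["top","side"]:
  im=imaging.snapshot(n); cv2.imwrite(f"pics/k_{n}.png",im[:,:,::-1])
t=cv2.imread("pics/k_top.png")[140:250,180:330]; s=cv2.imread("pics/k_side.png")[160:290,190:330]
cv2.imwrite("pics/k.png",np.hstack([cv2.resize(t,(400,300)),cv2.resize(s,(400,300))]))
E
```

```text
from [561.8  71.5 242.2] 109.5 turn(tool z) -0.968800266055581
-0.0 0.2 1.2 -0.9688; 
[-0.05045051 -0.07130825 -0.13219009] [-1.10812919  0.10593187  0.11994311] 0.15124616241786826
```

View pics/k.png

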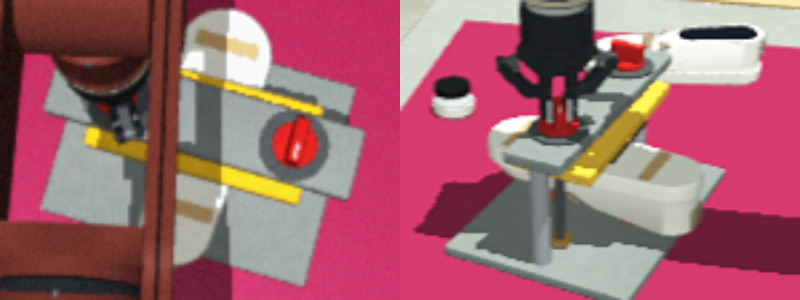

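Left turned 0.97 rad; the bar tilts towards its left end as expected. Release, lift, and go to the right knob.

>>> servo_tool:
  plan: "0.5 0 0 0 0; 0.5 0 0 0 0; 0.5 0 0 0 0; 0.5 0 0 -8 0; 0.5 0 0 -16 0; 0.5 0 0 -16 0; 0.5 0 0 -10 0; 0.5 0 0 -4 -0.1; 0.5 0 0 0 -0.12; 0.5 0 0 0 -0.12"

```text
time: 7.12
ee_pos: [563.0, 70.9, 302.7]
orientation: [[-0.645, 0.764, -0.002], [0.764, 0.645, 0.012], [0.011, 0.006, -1.0]]
ft_force: [0.2, 0.2, -0.1]
finger_gap: 0.496
```

```bash
python3 - <<'E'
from h import *
plan([515.3,-102.2,300],165,8)
E
```

```text
from [563.   70.9 302.7] 130.2 turn(tool z) -0.6076691676163897
-12.7 -18.5 0.3 -0.0760; -11.2 -19.4 0.3 -0.0760; -9.7 -20.2 0.3 -0.0760; -8.2 -20.9 0.3 -0.0760; -6.6 -21.5 0.3 -0.0760; -4.9 -21.9 0.3 -0.0760; -3.2 -22.2 0.3 -0.0760; -1.6 -22.4 0.3 -0.0760;
```

>>> servo_tool:
  plan: "0.5 -12.7 -18.5 0 -0.07; 0.5 -11.2 -19.4 0 -0.07; 0.5 -9.7 -20.2 0 -0.07; 0.5 -8.2 -20.9 0 -0.07; 0.5 -6.6 -21.5 0 -0.07; 0.5 -4.9 -21.9 0 -0.07; 0.5 -3.2 -20 0 -0.07; 0.5 -1 -11 0 -0.05; 0.5 0 0 0 0; 0.5 0 0 0 0"

```text
time: 7.95
ee_pos: [519.3, -95.2, 308.5]
orientation: [[-0.958, 0.286, 0.008], [0.287, 0.958, 0.01], [-0.005, 0.012, -1.0]]
ft_force: [-1.1, 0.3, 0.2]
finger_gap: 0.497
```

```bash
python3 - <<'E'
from h import *
plan([515.3,-102.2,300],165,1)
c=imaging.get_calibration("wrist")
im=imaging.snapshot("wrist"); cv2.imwrite("pics/l.png",im[:,:,::-1])
import pickle; pickle.dump(c,open("l.pkl","wb"))
cv2.imwrite("pics/l2.png",cv2.resize(im[150:270,190:310,::-1],None,fx=5,fy=5,interpolation=cv2.INTER_CUBIC))
E
```

```text
from [519.3 -95.2 308.5] 163.4 turn(tool z) -0.028794254155812382
1.8 -7.9 8.5 -0.0288;
```

View pics/l2.png

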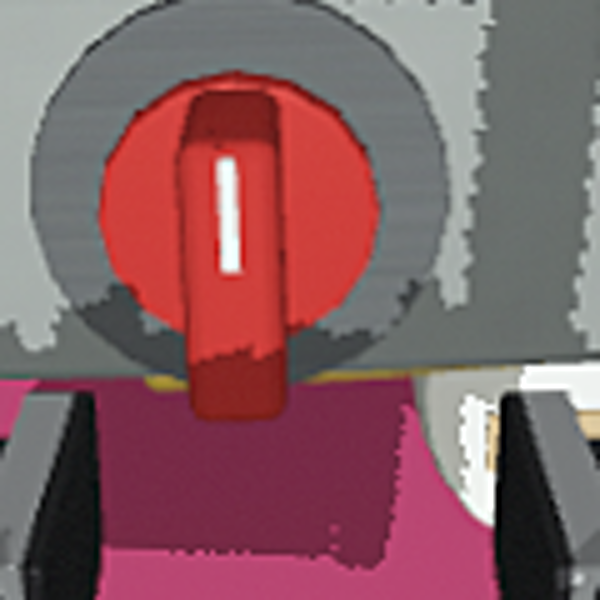

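Right grip's top face centreline runs from about (227,148) to (238,416) in the 5x crop.

```bash
python3 - <<'E'
from h import *
import pickle; c=pickle.load(open("l.pkl","rb"))
a,b=[atz("wrist",(190+u/5,150+v/5),266,c) for u,v in [(227,148),(238,416)]]
print(np.linalg.norm(a-b),(a+b)/2,np.degrees(np.arctan2((a-b)[1],(a-b)[0])))
m=(a+b)/2; an=np.degrees(np.arctan2((a-b)[1],(a-b)[0]))
plan([m[0],m[1],241],an,1)
E
```

```text
38.96588625452258 [ 515.20743415 -101.87271988  266.        ] 164.6883952043983
from [519.4 -95.  308.6] 163.4 turn(tool z) -0.022839916807233518
2.0 -7.8 67.6 -0.0228;
```

>>> servo_tool:
  plan: "0.5 1 -3 0 -0.012; 0.5 0.7 -3 5 -0.01; 0.5 0 -0.5 10 0; 0.5 0 0 12 0; 0.5 0 0 12 0; 0.5 0 0 10 0; 0.5 0 0 6 0; 0.5 0 0 3 0; 0.5 0 0 0 0; 0.5 0 0 0 0"

```text
time: 8.83
ee_pos: [515.6, -95.8, 241.5]
orientation: [[-0.965, 0.261, 0.004], [0.261, 0.965, 0.013], [-0.0, 0.014, -1.0]]
ft_force: [0.2, -0.1, 0.1]
finger_gap: 0.502
```

```bash
python3 - <<'E'
from h import *
plan([515.2,-102,241],164.9,1)
E
```

```text
from [515.6 -95.8 241.5] 164.9 turn(tool z) -0.0003555738195069047
-1.3 -6.1 0.5 -0.0004;
```

>>> servo_tool:
  plan: "0.5 -0.5 -2 0 0; 0.5 -0.5 -2 0 0; 0.5 0 -1 0 0; 0.5 0 0 0 0; 0 0 0 0 0; 0 0 0 0 0; 0 0 0 0 0; 0 0 0 0 0; 0 0 0 0 0; 0 0 0 0 0"

```text
time: 9.67
ee_pos: [516.5, -102.7, 244.3]
orientation: [[-0.965, 0.261, 0.008], [0.262, 0.965, 0.01], [-0.005, 0.012, -1.0]]
ft_force: [-1.0, 0.0, 0.1]
finger_gap: 0.151
```

```bash
python3 - <<'E'
from h import *
plan([515.2,-102,241],164.9,1);print(readout.get_state()["qpos"])
im=imaging.snapshot("wrist"); cv2.imwrite("pics/m.png",im[:,:,::-1])
E
```

```text
from [ 516.5 -102.7  244.3] 164.8 turn(tool z) -0.0010601141977519823
1.4 0.4 3.3 -0.0011; 
[-20.29133222  -1.70381871 101.45251115   0.7243806   80.01508393
 -95.25652655]
```

View pics/m.png

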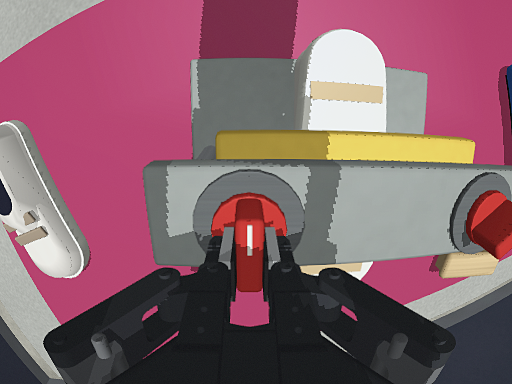

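The right grip is between the pads (column 250), gap 0.151. Wind right about 1.8 rad.

>>> servo_tool:
  plan: "0 0 0 0 0.06; 0 0 0 0 0.12; 0 0 0 0 0.12; 0 0 0 0 0.12; 0 0 0 0 0.12; 0 0 0 0 0.12; 0 0 0 0 0.12; 0 0 0 0 0.12; 0 0 0 0 0.12; 0 0 0 0 0.12"

```text
time: 10.55
ee_pos: [515.1, -104.2, 244.3]
orientation: [[-0.123, 0.992, 0.005], [0.992, 0.123, 0.006], [0.005, 0.005, -1.0]]
ft_force: [-0.8, 0.1, -0.2]
finger_gap: 0.148
```

>>> servo_tool:
  plan: "0 0 0 0 0.12; 0 0 0 0 0.12; 0 0 0 0 0.12; 0 0 0 0 0.1; 0 0 0 0 0.05; 0 0 0 0 0; 0 0 0 0 0; 0.5 0 0 0 0; 0.5 0 0 0 0; 0.5 0 0 0 0"

```text
time: 11.38
ee_pos: [514.1, -103.7, 244.1]
orientation: [[0.398, 0.917, 0.002], [0.917, -0.398, 0.006], [0.006, -0.0, -1.0]]
ft_force: [0.3, 0.5, 0.7]
finger_gap: 0.502
```

```bash
python3 - <<'E'
from h import *
plan([515.2,-102,241],164.9,1)
for n in ["top","side"]:
  im=imaging.snapshot(n); cv2.imwrite(f"pics/n_{n}.png",im[:,:,::-1])
t=cv2.imread("pics/n_top.png")[140:250,180:330]; s=cv2.imread("pics/n_side.png")[160:290,190:330]
cv2.imwrite("pics/n.png",np.hstack([cv2.resize(t,(400,300)),cv2.resize(s,(400,300))]))
E
```

```text
from [ 514.1 -103.7  244.1] 66.6 turn(tool z) -1.71647890521578
2.0 0.3 3.1 -1.7165;
```

View pics/n.png

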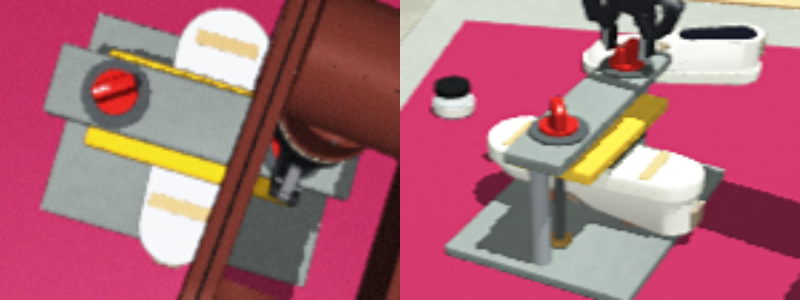

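Right knob is wound about 1.7 rad and released; the left grip is turned to about 110°. Back to the left knob.

>>> servo_tool:
  plan: "0.5 0 0 -8 0; 0.5 0 0 -16 0; 0.5 0 0 -16 0; 0.5 0 0 -10 0; 0.5 0 0 0 -0.05; 0.5 0 0 0 -0.05; 0.5 0 0 0 -0.05; 0.5 0 0 0 -0.05; 0.5 0 0 0 -0.05; 0.5 0 0 0 -0.04"

```text
time: 12.32
ee_pos: [515.1, -104.4, 302.6]
orientation: [[0.105, 0.994, 0.007], [0.994, -0.105, 0.005], [0.005, 0.007, -1.0]]
ft_force: [-0.2, -0.5, -0.4]
finger_gap: 0.5
```

```bash
python3 - <<'E'
from h import *
plan([562,71.5,300],109.5,8)
E
```

```text
from [ 515.1 -104.4  302.6] 84.0 turn(tool z) -0.44540690207559575
22.5 3.5 0.3 -0.0557; 22.2 4.8 0.3 -0.0557; 21.9 6.0 0.3 -0.0557; 21.6 7.2 0.3 -0.0557; 21.1 8.4 0.3 -0.0557; 20.6 9.6 0.3 -0.0557; 20.1 10.7 0.3 -0.0557; 19.5 11.8 0.3 -0.0557;
```

>>> servo_tool:
  plan: "0.5 22.5 3.5 0 -0.055; 0.5 22.2 4.8 0 -0.055; 0.5 21.9 6 0 -0.055; 0.5 21.6 7.2 0 -0.055; 0.5 21.1 8.4 0 -0.055; 0.5 20.6 9.6 0 -0.055; 0.5 20 10.5 0 -0.05; 0.5 14 8.5 0 -0.03; 0.5 4 2.5 0 0; 0.5 0 0 0 0"

```text
time: 13.15
ee_pos: [563.7, 76.2, 309.7]
orientation: [[-0.32, 0.947, 0.014], [0.948, 0.32, 0.003], [-0.001, 0.014, -1.0]]
ft_force: [0.5, -0.2, -0.2]
finger_gap: 0.504
```

```bash
python3 - <<'E'
from h import *
plan([562,71.5,241],109.5,1)
c=imaging.get_calibration("wrist")
im=imaging.snapshot("wrist"); 
import pickle; pickle.dump(c,open("o.pkl","wb"))
cv2.imwrite("pics/o2.png",cv2.resize(im[150:270,190:310,::-1],None,fx=5,fy=5,interpolation=cv2.INTER_CUBIC))
E
```

```text
from [563.7  76.2 309.7] 108.6 turn(tool z) -0.01506488075648349
-3.9 -3.1 68.7 -0.0151;
```

View pics/o2.png

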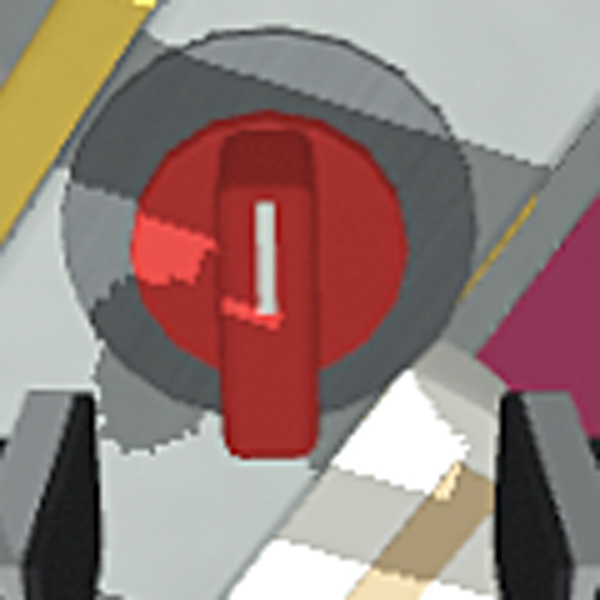

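Left grip's centreline (266,188)-(270,455): aligned with the tool. Descend.

>>> servo_tool:
  plan: "0.5 -2 -2 0 -0.008; 0.5 -2 -2 5 0; 0.5 0 -1 10 0; 0.5 0 0 12 0; 0.5 0 0 12 0; 0.5 0 0 10 0; 0.5 0 0 6 0; 0.5 0 0 4 0; 0.5 0 0 0 0; 0.5 0 0 0 0"

```text
time: 14.03
ee_pos: [558.4, 64.2, 241.7]
orientation: [[-0.319, 0.948, 0.009], [0.948, 0.319, 0.002], [-0.001, 0.009, -1.0]]
ft_force: [0.1, 0.1, 0.3]
finger_gap: 0.499
```

```bash
python3 - <<'E'
from h import *
plan([562,71.5,242],109.5,1)
E
```

```text
from [558.4  64.2 241.7] 108.6 turn(tool z) -0.01566296555264568
5.8 5.7 -0.3 -0.0157;
```

>>> servo_tool:
  plan: "0.5 2 2 0 -0.01; 0.5 2 2 0 0; 0.5 0.5 0.5 0 0; 0.5 0 0 0 0; 0 0 0 0 0; 0 0 0 0 0; 0 0 0 0 0; 0 0 0 0 0; 0 0 0 0 0; 0 0 0 0 0"

```text
time: 14.87
ee_pos: [562.1, 70.9, 244.6]
orientation: [[-0.331, 0.944, 0.011], [0.944, 0.331, 0.001], [-0.003, 0.011, -1.0]]
ft_force: [-0.9, 0.4, 0.0]
finger_gap: 0.15
```

```bash
python3 - <<'E'
from h import *
plan([562,71.5,242],109.5,1)
im=imaging.snapshot("wrist"); cv2.imwrite("pics/p.png",im[150:384,100:400,::-1])
E
```

```text
from [562.1  70.9 244.6] 109.3 turn(tool z) -0.003225548430907388
0.6 0.1 2.6 -0.0032;
```

View pics/p.png

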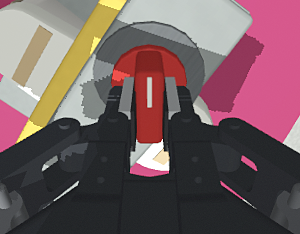

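Gripped. Wind left towards its stop.

>>> servo_tool:
  plan: "0 0 0 0 0.06; 0 0 0 0 0.12; 0 0 0 0 0.12; 0 0 0 0 0.12; 0 0 0 0 0.12; 0 0 0 0 0.12; 0 0 0 0 0.12; 0 0 0 0 0.12; 0 0 0 0 0.12; 0 0 0 0 0.12"

```text
time: 15.75
ee_pos: [561.4, 70.8, 244.6]
orientation: [[0.749, 0.663, 0.009], [0.663, -0.749, 0.0], [0.007, 0.006, -1.0]]
ft_force: [-1.0, 0.7, -0.0]
finger_gap: 0.15
```

>>> servo_tool:
  plan: "0 0 0 0 0.06; 0 0 0 0 0.06; 0 0 0 0 0.06; 0 0 0 0 0.05; 0 0 0 0 0.05; 0 0 0 0 0.05; 0 0 0 0 0.04; 0 0 0 0 0.04; 0 0 0 0 0.03; 0 0 0 0 0.02"

```text
time: 16.58
ee_pos: [562.6, 71.7, 245.1]
orientation: [[0.968, 0.252, 0.013], [0.252, -0.968, -0.003], [0.011, 0.006, -1.0]]
ft_force: [-1.2, -2.9, 0.0]
finger_gap: 0.151
```

```bash
python3 - <<'E'
from h import *
plan([562,71.5,242],27.5,1); s=readout.get_state();print(s["torque"],s["ft_force"],s["qpos"],s["finger_gap"])
E
```

```text
from [562.6  71.7 245.1] 14.6 turn(tool z) -0.22494660609519235
-0.6 0.1 3.1 -0.2249; 
[-0.25632009  0.24249046  2.36765864] [-1.18638664e+00 -2.85608545e+00  2.29459128e-03] [-0.60684269  3.65362626 95.93495625 -0.16145711 79.68640307 74.81152285] 0.15067207362788393
```

Moment 2.4 N m about the knob axis: the left stop is reached. Release, lift and check by eye.

>>> servo_tool:
  plan: "0.5 0 0 0 0; 0.5 0 0 0 0; 0.5 0 0 0 0; 0.5 0 0 -8 0; 0.5 0 0 -16 0; 0.5 0 0 -16 0; 0.5 0 0 -10 -0.05; 0.5 0 0 0 -0.1; 0.5 0 0 0 -0.1; 0.5 0 0 0 -0.1"

```text
time: 17.42
ee_pos: [562.9, 71.6, 302.1]
orientation: [[0.82, 0.573, 0.017], [0.573, -0.82, -0.0], [0.014, 0.01, -1.0]]
ft_force: [0.4, -0.6, -0.8]
finger_gap: 0.5
```

```bash
python3 - <<'E'
from h import *
c=imaging.get_calibration("wrist")
im=imaging.snapshot("wrist"); 
import pickle; pickle.dump(c,open("q.pkl","wb"))
cv2.imwrite("pics/q.png",cv2.resize(im[150:270,190:310,::-1],None,fx=5,fy=5,interpolation=cv2.INTER_CUBIC))
plan([515.3,-102.2,300],66.6,8)
E
```

```text
from [562.9  71.6 302.2] 35.3 turn(tool z) -0.5464511406274988
-17.4 14.3 0.3 -0.0683; -18.3 13.1 0.3 -0.0683; -19.2 11.8 0.3 -0.0683; -20.0 10.4 0.3 -0.0683; -20.6 9.1 0.3 -0.0683; -21.2 7.6 0.3 -0.0683; -21.7 6.2 0.3 -0.0683; -22.0 4.7 0.3 -0.0683;
```

View pics/q.png

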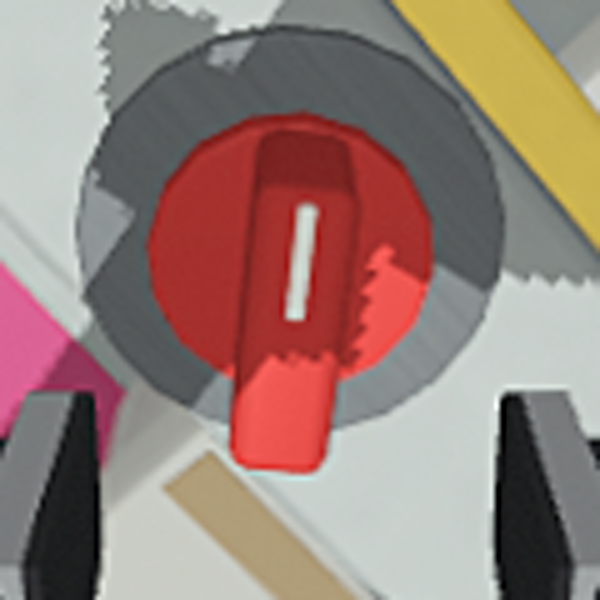

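Left grip centreline (304,190)-(282,470): turned slightly past the tool's present angle.

```bash
python3 - <<'E'
from h import *
import pickle; c=pickle.load(open("q.pkl","rb"))
for P in [[(304,190),(282,470)],[(307,205),(295,320)]]:
    a,b=[atz("wrist",(190+u/5,150+v/5),266,c) for u,v in P]
    print(np.linalg.norm(a-b),(a+b)/2,np.degrees(np.arctan2((a-b)[1],(a-b)[0])))
c=pickle.load(open("o.pkl","rb"))
for P in [[(266,188),(270,455)]]:
    a,b=[atz("wrist",(190+u/5,150+v/5),266,c) for u,v in P]
    print(np.linalg.norm(a-b),(a+b)/2,np.degrees(np.arctan2((a-b)[1],(a-b)[0])))
E
```

```text
40.24173945752327 [562.96369844  71.11319616 266.        ] 30.76931486485609
15.915401418519568 [571.89738672  76.03339239 266.        ] 29.416365027090006
39.91132783833915 [562.7262649   71.95025768 266.        ] 109.04312245714092
```

Left knob has turned about 135° (2.36 rad), at its stop. Now back to the right knob (grip at about 66.6°).

>>> servo_tool:
  plan: "0.5 -17.4 14.3 0 -0.065; 0.5 -18.3 13.1 0 -0.065; 0.5 -19.2 11.8 0 -0.065; 0.5 -20 10.4 0 -0.065; 0.5 -20.6 9.1 0 -0.065; 0.5 -21.2 7.6 0 -0.065; 0.5 -20 6 0 -0.06; 0.5 -14 3 0 -0.04; 0.5 -2 0.5 0 0; 0.5 0 0 0 0"

```text
time: 18.3
ee_pos: [514.9, -100.8, 307.7]
orientation: [[0.45, 0.893, 0.024], [0.893, -0.45, 0.001], [0.012, 0.021, -1.0]]
ft_force: [-0.3, 0.3, 0.6]
finger_gap: 0.503
```

```bash
python3 - <<'E'
from h import *
plan([515.3,-102.2,242],66.6,1)
c=imaging.get_calibration("wrist")
im=imaging.snapshot("wrist"); 
import pickle; pickle.dump(c,open("r.pkl","wb"))
cv2.imwrite("pics/r.png",cv2.resize(im[150:270,190:310,::-1],None,fx=5,fy=5,interpolation=cv2.INTER_CUBIC))
E
```

```text
from [ 514.9 -100.8  307.7] 63.3 turn(tool z) -0.05837854301954648
-1.1 1.0 65.7 -0.0584;
```

View pics/r.png

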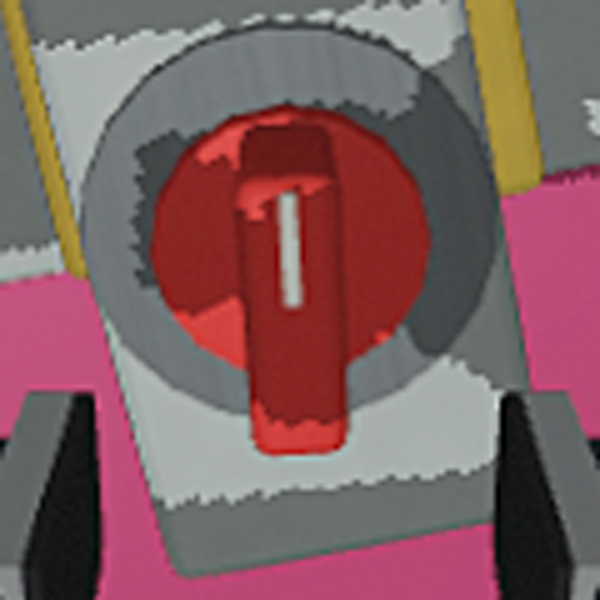

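The right grip's centreline (289,185)-(300,450) agrees with 66–67°. Descend.

>>> servo_tool:
  plan: "0.5 -0.5 0.5 0 -0.025; 0.5 0 0 5 -0.02; 0.5 0 0 10 0; 0.5 0 0 12 0; 0.5 0 0 12 0; 0.5 0 0 9 0; 0.5 0 0 6 0; 0.5 0 0 3 0; 0.5 0 0 0 0; 0.5 0 0 0 0"

```text
time: 19.18
ee_pos: [516.5, -95.7, 241.7]
orientation: [[0.404, 0.915, 0.02], [0.915, -0.404, 0.004], [0.012, 0.017, -1.0]]
ft_force: [-0.6, -0.3, 0.1]
finger_gap: 0.5
```

```bash
python3 - <<'E'
from h import *
plan([515.3,-102.2,242],66.6,1)
E
```

```text
from [516.5 -95.7 241.7] 66.2 turn(tool z) -0.007554957930123063
-6.4 1.5 -0.3 -0.0076;
```

>>> servo_tool:
  plan: "0.5 -2 0.5 0 -0.005; 0.5 -2 0.5 0 0; 0.5 -1 0 0 0; 0.5 0 0 0 0; 0 0 0 0 0; 0 0 0 0 0; 0 0 0 0 0; 0 0 0 0 0; 0 0 0 0 0; 0 0 0 0 0"

```text
time: 20.02
ee_pos: [515.2, -101.6, 244.6]
orientation: [[0.4, 0.916, 0.021], [0.916, -0.4, 0.004], [0.012, 0.018, -1.0]]
ft_force: [0.3, 0.6, -0.6]
finger_gap: 0.147
```

>>> servo_tool:
  plan: "0 0 0 0 0.06; 0 0 0 0 0.1; 0 0 0 0 0.1; 0 0 0 0 0.1; 0 0 0 0 0.06; 0 0 0 0 0.06; 0 0 0 0 0.06; 0 0 0 0 0.05; 0 0 0 0 0.05; 0 0 0 0 0.03"

```text
time: 20.85
ee_pos: [515.5, -102.2, 244.6]
orientation: [[0.896, 0.444, 0.021], [0.444, -0.896, 0.001], [0.019, 0.008, -1.0]]
ft_force: [0.3, 0.6, -0.7]
finger_gap: 0.148
```

```bash
python3 - <<'E'
from h import *
plan([515.3,-102.2,242],66.6,1); s=readout.get_state();print(s["torque"],s["ft_force"],s["finger_gap"])
E
```

```text
from [ 515.5 -102.2  244.6] 26.3 turn(tool z) -0.7025316021247034
-0.2 -0.1 2.6 -0.7025; 
[-0.13147372  0.1722061   0.50137958] [ 0.32242878  0.594503   -0.71595501] 0.14836217990268802
```

A bit more until the stop is felt, then release and lift.

>>> servo_tool:
  plan: "0 0 0 0 0.05; 0 0 0 0 0.05; 0 0 0 0 0.05; 0 0 0 0 0.05; 0 0 0 0 0.04; 0 0 0 0 0.04; 0 0 0 0 0.03; 0 0 0 0 0; 0 0 0 0 0; 0 0 0 0 0"

```text
time: 21.68
ee_pos: [514.7, -102.4, 244.8]
orientation: [[0.982, 0.188, 0.015], [0.188, -0.982, -0.012], [0.013, 0.015, -1.0]]
ft_force: [-0.4, -3.3, -0.7]
finger_gap: 0.151
```

```bash
python3 - <<'E'
from h import *
plan([515.3,-102.2,242],66.6,1); s=readout.get_state();print(s["torque"],s["ft_force"],s["finger_gap"])
E
```

```text
from [ 514.7 -102.4  244.8] 10.9 turn(tool z) -0.9728055422876736
0.6 -0.1 2.8 -0.9728; 
[-0.22047404  0.25908599  3.95142554] [-0.41419858 -3.29690949 -0.68783472] 0.15131585996182856
```

>>> servo_tool:
  plan: "0.5 0 0 0 0; 0.5 0 0 0 0; 0.5 0 0 0 0; 0.5 0 0 -8 0; 0.5 0 0 -16 0; 0.5 0 0 -16 0; 0.5 0 0 -10 0; 0.5 0 0 0 0; 0.5 0 0 0 0; 0.5 0 0 0 0"

```text
time: 22.52
ee_pos: [514.6, -102.1, 298.7]
orientation: [[0.986, 0.165, 0.02], [0.166, -0.986, -0.006], [0.019, 0.009, -1.0]]
ft_force: [-0.3, -0.9, -0.3]
finger_gap: 0.499
```

```bash
python3 - <<'E'
from h import *
c=imaging.get_calibration("wrist")
im=imaging.snapshot("wrist"); 
import pickle; pickle.dump(c,open("t.pkl","wb"))
cv2.imwrite("pics/t.png",cv2.resize(im[150:270,190:310,::-1],None,fx=5,fy=5,interpolation=cv2.INTER_CUBIC))
s=imaging.snapshot("side")[:,:,::-1]; cv2.imwrite("pics/t_side0.png",s); cv2.imwrite("pics/t_side.png",cv2.resize(s[160:290,190:330],None,fx=4,fy=4,interpolation=cv2.INTER_CUBIC))
E
```

```text
(no output)
```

View pics/t.png

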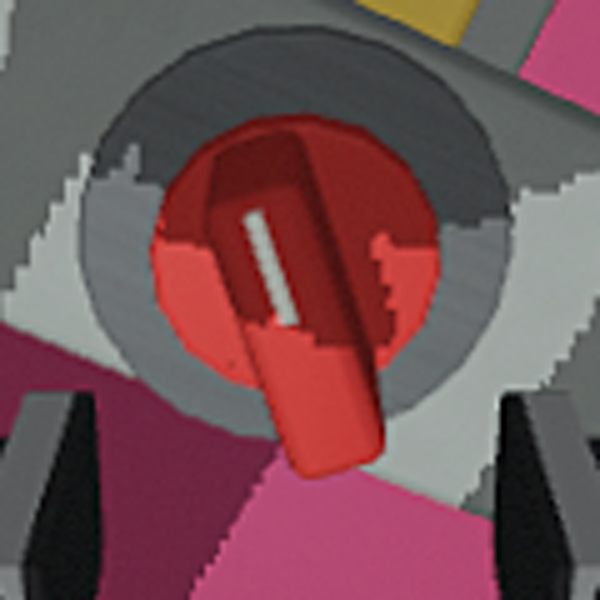

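View pics/t_side.png

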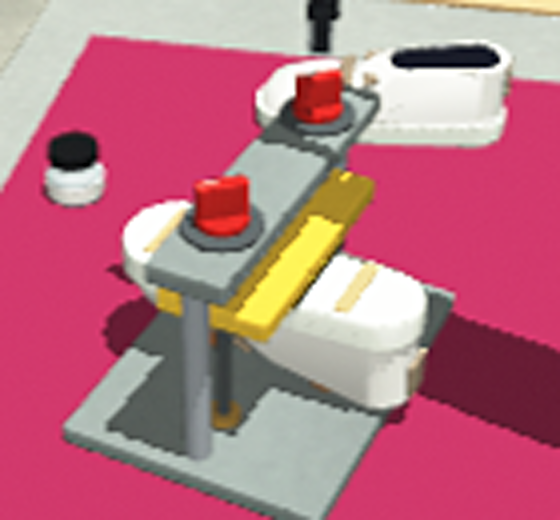

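The right grip shows centreline ~(255,190)-(335,470), sprung clear of the fingers; in the side view the bar lies on the shoe. I check the angle, then retreat and measure the bar.

>>> servo_tool:
  plan: "0.5 -20 0 -20 0; 0.5 -20 20 -20 0; 0.5 -20 30 -20 0; 0.5 -20 35 -10 0; 0.5 0 35 0 0; 0.5 0 35 0 0; 0.5 0 35 0 0; 0.5 0 20 0 0; 0.5 0 0 0 0; 0.5 0 0 0 0"

```text
time: 23.45
ee_pos: [463.9, -328.8, 360.3]
orientation: [[0.986, 0.168, 0.006], [0.168, -0.986, 0.002], [0.006, -0.001, -1.0]]
ft_force: [0.0, 0.2, 0.5]
finger_gap: 0.503
```

```bash
python3 - <<'E'
from h import *
import pickle; c=pickle.load(open("t.pkl","rb"))
for P in [[(257,198),(337,470)],[(252,213),(290,325)]]:
    a,b=[atz("wrist",(190+u/5,150+v/5),266,c) for u,v in P]
    print(np.linalg.norm(a-b),(a+b)/2,np.degrees(np.arctan2((a-b)[1],(a-b)[0])))
for n in ["top","side"]:
  im=imaging.snapshot(n); cv2.imwrite(f"pics/u_{n}.png",im[:,:,::-1])
t=cv2.imread("pics/u_top.png")[140:250,180:330]; s=cv2.imread("pics/u_side.png")[180:270,210:310]
cv2.imwrite("pics/u1.png",cv2.resize(t,None,fx=5,fy=5,interpolation=cv2.INTER_CUBIC))
cv2.imwrite("pics/u2.png",cv2.resize(s,None,fx=6,fy=6,interpolation=cv2.INTER_CUBIC))
E
```

```text
39.70653749415162 [ 515.72447659 -102.73536682  266.        ] 24.68182241974352
15.908909696538966 [524.62007029 -97.73472919 266.        ] 26.884940612492233
```

View pics/u1.png

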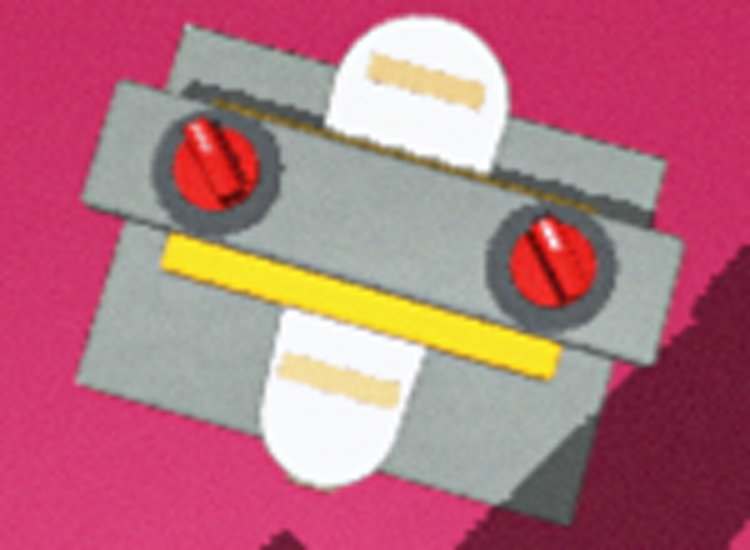

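View pics/u2.png

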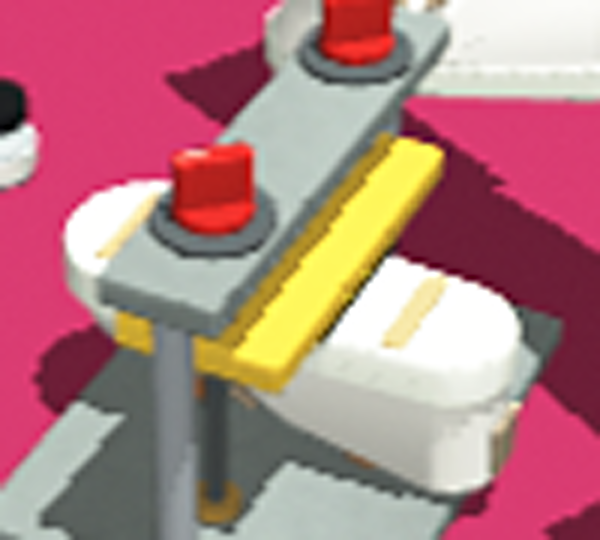

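View pics/u_side.png

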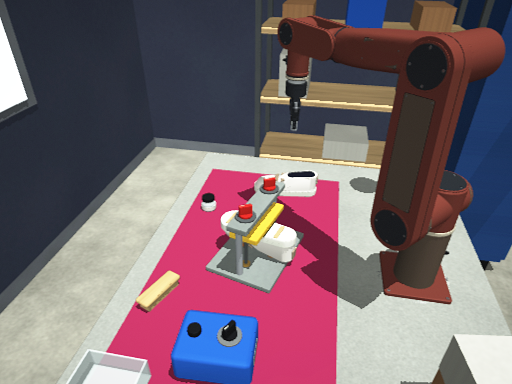

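Corners of the bar's near top edge: top view zoom (162,269) and (552,380); side view zoom about (276,368) and (442,155). Triangulate.

```bash
python3 - <<'E'
from h import *
for a,b in [((162,269),(276,366)),((552,380),(442,154))]:
    print(tri(ray("top",(180+a[0]/5,140+a[1]/5)),ray("side",(210+b[0]/6,180+b[1]/6))))
E
```

```text
(array([518.99144365, 103.09111989, 156.39977827]), np.float64(1.936468919006202))
(array([ 460.16370717, -112.78099684,  152.05273015]), np.float64(0.8524245621521048))
```

```bash
python3 - <<'E'
from bench import env
print(env.finish_job())
E
```

```text
the job is handed in; nothing more can be done
None
```

I wound both red knobs to their stops in four alternating grips, then released them, backed the arm away and handed the job in at about 24 s. The order was left to about 0.97 rad, right to about 1.7, left to its stop, then right to its stop. By those figures one bar end was never more than about 15 mm below the other.

**Stops:** the wrist moment rose to 2.4 N m on the left knob and 4.0 N m on the right. In the wrist pictures the left grip had turned about 135° (2.36 rad). The right had turned about 139° (2.42 rad).

**Pressure bar:** it lies on the sole in the side view. Triangulating its near top edge gave 156 mm at the left end and 152 mm at the right, where 159 mm is expected. Those readings are 3–7 mm low and 4 mm apart, about 1.1° of tilt. I put this down to calibration and pixel error, because both knobs are at their stops.

**Slip:** the fingers turned about 15° past each grip at its stop. This did not change the knob angles, which I measured after letting go.

**Steam unit:** the arm went nowhere near its black knob, which looks unchanged.

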